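# Tighten and lock the castle nut of a tube rotator

### The arm

A 6-joint arm with a two-finger parallel gripper is mounted at the origin on the work surface. World frame = base frame: x ahead of the robot, y to its left, z up, the work surface at z = 0. Lengths are in m, angles in rad, forces in N, time in s.
With the tool pointing down it reaches from about 0.35 to 0.85 m from the base axis. Payload 8.1 kg.
Tool frame: the origin (TCP) lies on the centre line of the jaws, within the pads' length; the fingertips stand 22 mm ahead of it and the grasp point (between the pads) lies 3 mm ahead of it; z points along the fingers, y is the direction in which the jaws open and shut (so a half turn about z gives the same grasp; the last joint's range is limited). The gripper opens to 93 mm and grips with 3 to 60 N. Pads are 15 mm wide; open, the fingers measure 128 mm over their backs; the gripper's body (75 mm by 188 mm) begins 65 mm behind the grasp point.
Start: joints at [-1.381, 0.13, 1.488, -0, 1.523, -0.085], TCP at [0.163, -0.577, 0.241] pointing down, gripper open.
Joint ranges: [-2.96, 2.96], [-0.89, 2.26], [0.02, 2.5], [-1.34, 4.48], [0, 2.73], [-2.66, 2.66]. Speed limits (rad/s): [2.39, 2.39, 2.79, 3.14, 3.14, 3.14].

### API

Orientations are given as a unit quaternion [x, y, z, w].
In Python, from station import env gives the robot as it stands.
- The arm moves only by the tool send_rows, never from a script. Its argument "series" is one flat list of numbers, 4 for each row, row after row: the shift along the world's x, y, z in m, then the turn about the world's z in degrees. A call has 1 to 20 rows; each row is the pose to reach, as a shift and turn from the pose commanded when the call began; what a row does not reach only later rows make up. A row lasts 1/10 s, in which the tool goes at most 50 mm and 8.59 degrees, less where a joint would pass 70% of its speed; a pose out of reach is approached as far as the arm can. A call with a gripper value outside its range is refused whole. "gripper" is the finger opening in m, from 0 to 0.093, set as the call begins (left out, the last holds). The fingers move at their own pace and stop on an object; the grip force is fixed at half the most. Time passes only in rows, so rows that repeat a pose let the fingers close. It gives the time, the measured TCP pose, the force and the opening at its end, in the units of the state.
- env.observe(): the state, without advancing time (a new reading comes with each control period).
- env.capture(name): name is "scene" or "top"; returns a dict with "color" (384x512x3 uint8, red, green, blue), "range_z" (384x512 float32, m along the optical axis (not along the pixel's ray), 0 where there is no reading), "fovy" (degrees; the focal length in pixels is half the picture's height over the tangent of half this angle, whatever the lens; pixels are square), "cx", "cy" (the principal point, pixels), "dist" ([k1, k2, p1, p2, k3] as OpenCV has them; the pictures are not rectified), "extrinsics" (4x4, takes a point from camera to world coordinates). Camera axes: x right, y down, z forward; pixel columns grow to the right and rows downward; lengths in m; the calibration is good to about 2 mm. A picture is of the moment at which its call begins.
- env.job_done(): hands the job in, once; it reports no verdict.
Trained networks look in a picture, given as the dict that the camera call returned (one of the last four; its "shot" number tells which), for a name from the list of things; names that differ only in an ending like _2 or _b are one class to them, and where a whole thing is asked for, a point or a joint stands for the part that bears it (a point fixed in the world has none). Each returns a list of dicts, best first, with "p" (0 to 1); they miss things now and then, are a little off and sometimes report something else, mostly with a low value. They report only what shows in the picture. A call takes as long as a camera call.
- env.trace(thing, picture): "pixels" (384x512 bool, what is visible of it) and "rect" ([centre column, centre row, width, height] as shares, 0 to 1, of the picture: columns of its width, rows of its height, round what is visible of it).
- env.mark_of(thing, picture): "xy" ([column, row] as shares, 0 to 1, of the picture: columns of its width, rows of its height: a listed point, or the origin of a listed thing).
The state is a dict: "time_s": time; "q": joint angles; "qd": joint speeds; "effort": joint torques, N m; "eef_pos": TCP position; "orientation": TCP orientation; "contact_force": force on the tool from outside, world axes, zero at the start; "moment": the same for the moment, N m; "opening": finger opening in m.
Only numpy, scipy, OpenCV 4.12 (cv2) and the standard library are available. Lean on these libraries where they do the work, as an engineer would, in place of code of your own. Each camera call takes 0.05 s, during which the arm holds its last target. There are 200 camera calls.

### The job

Tighten the brass castle nut on the tilted tube rotator clockwise until its red line reaches the red line on the disc, then turn it a little further, only as far as the first slot that lines up with the cotter hole on the side to which the green latch folds; do not go past that slot. Then gently fold the latch fully down so that its blade lies in the slot, and let go. Leave the bottle, the beaker and the tip box where they are.

Things in the scene. Friction and masses are not known exactly. Their poses are not given: they have to be found in the camera images.
- rotator: bench tube rotator, fixed: white base 190 x 170 x 45 mm, on it a tilted grey head with an aluminium disc of 196 mm diameter. Origin: centre of the base's underside, z up. The spindle axis leans 0.45 rad (26 deg) from vertical towards the rotator's -x (panel side, roughly facing the robot). Tubes lie on the disc 67 to 97 mm off the axis, up to 16 mm high; inside that the disc is bare
- tight_mark (a point): middle of the red line painted on the disc, 4 mm wide, along a radius from 30 to 62 mm off the axis (this point 46 mm off it): the tight mark. z: along the spindle axis, away from the disc
- nut (a joint): turn of the nut in rad, growing clockwise seen from above the nut (tightening). 0: the red line on the nut meets the red line on the disc (tight). Starts loose, -1.0 to -0.4; stop at 1.3. Turns against 0.2 to 0.35 N m, a little stiffer as it goes, and stays where it is left. Its height does not change
- nut_grip (a point): on the axis of the brass nut, at mid-height of its hexagon, 27 mm above the disc. Hexagon 46 mm across flats, 14 mm high, its foot 20 mm above the disc on a collar of 36 mm diameter; castle on top 10 mm high, 47 mm diameter, six slots 10 mm wide, each over the middle of a flat. z: along the axis, away from the disc; x: through one flat and its slot, slot A; turns with the nut
- nut_slot (a point): middle of slot A at the castle's top, 17 mm off the axis, 17 mm above nut_grip; axes as there. Slot A is the first slot to line up after the red lines have met. The nut's red line is on the tooth and corner 30 deg anticlockwise (seen from above) of slot A
- spindle (a joint): angle in rad of the spindle end with its cotter hole and latch; braked, stays as it is; differs from start to start, 0.3 to 0.8. Same sense and zero as the nut's: slot A lines up when joint nut equals this value
- latch_pivot (a point): hinge of the latch, on the axis at the top of the spindle (16 mm diameter), 48 mm above the disc, 21 mm above nut_grip, 4 mm above the castle. z: along the axis, away from the disc; x: the way the latch folds, along the cotter hole
- latch (a joint): fold of the latch in rad: 0 stands up along the axis, 1.57 lies flat over the nut towards latch_pivot x; a slightly springy stop at 1.65. Starts 0 to 0.2, stays where it is left (friction 0.03 N m). With no slot under it the blade lands on the castle at about 1.2; within about 0.15 rad of a slot's middle it goes in. Down means over 1.40. More than 15 N on it damages it
- latch_tip (a point): outer end of the green latch, 26 mm from its hinge; latch 10 mm wide (14 at the tip), 3 to 4 mm thick, with a steel blade 4 mm wide and 11 mm deep on the side that folds down, 14 to 19 mm from the hinge
- bottle: amber reagent bottle, 64 mm diameter, 130 mm tall, loose bystander; origin: centre of its underside
- beaker: empty glass beaker, 72 mm diameter, 95 mm tall, loose bystander; origin: centre of its underside
- tip_box: blue box of yellow pipette tips, 115 x 80 x 66 mm, loose bystander; origin: centre of its underside

How it is judged:
On the way, in this order (a step that is already met when the one before it is completed fails the run):
1. the nut is tight: its red line has reached the line on the disc, the latch still up (value of joint nut above 0 rad and value of joint latch below 0.8 rad).
2. the nut has been turned on to where slot A lines up with the cotter hole, the latch still up (angle between the x axis of nut_slot and the x axis of latch_pivot, either way round below 0.18 rad and value of joint nut above 0.1 rad and value of joint latch below 0.8 rad), for 0.2 s.
At the end, for the whole second after the job is handed in: the nut is past the tight mark with slot A within 0.18 rad of the cotter hole's line, the latch is folded down beyond 1.40 rad with its blade in that slot, both at rest, and the bottle, beaker and tip box stand upright within 15 mm of where they began (angle between the x axis of nut_slot and the x axis of latch_pivot, either way round below 0.18 rad and value of joint nut above 0.1 rad and value of joint latch above 1.4 rad and velocity of joint nut between -0.05 and 0.05 rad/s and velocity of joint latch between -0.05 and 0.05 rad/s and angle between each of bottle, beaker, tip_box's own z axis and vertical below 0.1 rad and distance of each of bottle, beaker, tip_box from where it was at the start of the episode below 0.015 m); the robot touches nothing.
It fails at once if the nut is overtightened: turned more than about 17 deg past the slot (y of nut_slot in the frame of latch_pivot below -0.005 m).
It fails at once if the latch is pushed with more than 15 N (contact force between any of the fingers, the arm and latch above 15 N).
It fails at once if a bystander is pushed more than 15 mm or tipped (distance of any of bottle, beaker, tip_box from where it was at the start of the episode above 0.015 m or angle between any of bottle, beaker, tip_box's own z axis and vertical above 0.3 rad).
It also fails if it takes over 42 s, if anything falls off the work surface, if the arm or the gripper's body presses on something with over 40 N, if the wrist force passes 120 N, or if a joint passes its speed limit or range.

## Working session

There is one attempt and no reset: what is moved stays moved. The work goes in short steps, Python scripts to look and compute and a tool call to move; the robot and the scene stay as the last step left them, time stands still between calls to the robot, and variables do not carry over. Pictures are saved under pics/ and viewed, about 8 in all and at most 12, crops included, and the job is handed in when it is done.

Besides the shell and the picture viewer there is one more tool, called as name(argument=value, ...) on one line, values as JSON. send_rows: Moves the arm, as the interface text tells. Its arguments: {"type":"object","properties":{"series":{"type":"array"},"gripper":{"type":"number"}},"required":["series"]}

```bash
mkdir -p pics; ls; cat > h.py <<'E'
import numpy as np, cv2
from station import env
def K(c):
    f=192/np.tan(np.radians(c["fovy"])/2); return np.array([[f,0,c["cx"]],[0,f,c["cy"]],[0,0,1]])
def ray(c,px):
    u=cv2.undistortPoints(np.array([[px]],float),K(c),np.array(c["dist"],float))[0,0]
    return np.array([u[0],u[1],1.])
def pt(c,px,r=2):
    x,y=int(round(px[0])),int(round(px[1])); d=c["range_z"][max(0,y-r):y+r+1,max(0,x-r):x+r+1]; d=d[d>0]
    z=np.median(d) if d.size else np.nan
    E=np.array(c["extrinsics"]); return E[:3,:3]@(ray(c,px)*z)+E[:3,3]
def proj(c,P):
    E=np.array(c["extrinsics"]); Q=(np.atleast_2d(P)-E[:3,3])@E[:3,:3]
    return cv2.projectPoints(Q,np.zeros(3),np.zeros(3),K(c),np.array(c["dist"],float))[0][:,0]
def save(c,n,box=None,s=1):
    im=c["color"][...,::-1]
    if box: im=im[box[1]:box[3],box[0]:box[2]]
    cv2.imwrite(f"pics/{n}.png",cv2.resize(im,None,fx=s,fy=s,interpolation=cv2.INTER_CUBIC))
E
python3 - <<'E'
from h import *
np.set_printoptions(precision=3,suppress=True)
o=env.observe(); print(o)
cs={n:env.capture(n) for n in("scene","top")}
print([ (n,np.array(c["extrinsics"])[:3].tolist(),c["fovy"]) for n,c in cs.items()])
for n,c in cs.items():
    for t in ["rotator","tight_mark","nut_grip","nut_slot","latch_pivot","latch_tip","bottle","beaker","tip_box"]:
        m=env.mark_of(t,c)
        for k in m[:2]:
            p=np.array(k["xy"])*[512,384]; print(n,t,round(k["p"],2),p,pt(c,p))
im=np.hstack([cs["scene"]["color"],cs["top"]["color"]])[...,::-1]
cv2.imwrite("pics/a.png",cv2.resize(im,(800,300)))
for n in cs: save(cs[n],"full_"+n)
E
```

```text
pics
{'time_s': 0.0, 'q': array([-1.381,  0.131,  1.489,  0.   ,  1.523, -0.085]), 'qd': array([ 0.002, -0.   , -0.   , -0.002, -0.001, -0.001]), 'effort': array([ -0.003, -55.984, -49.176,   0.077,   0.035,  -0.   ]), 'eef_pos': array([ 0.163, -0.577,  0.24 ]), 'orientation': array([ 0.991,  0.137, -0.   , -0.001]), 'contact_force': array([0.179, 0.881, 0.219]), 'moment': array([ 0.045, -0.001, -0.016]), 'opening': 0.09317434060625966}
[('scene', [[-0.8768991648313793, 0.4130373734695597, -0.24586171486304506, 0.8510677075100346], [0.480516659012135, 0.7401592378286671, -0.47039137223029787, 0.6208024026185756], [-0.01231239740446373, -0.5306264512576191, -0.8475163562409285, 1.2299759575311706]], 44.10150190291623), ('top', [[-0.16613557650899963, -0.9638307010028143, 0.2083970969626167, 0.29202910979029356], [-0.9860809346786915, 0.16379081957157535, -0.028582471678812203, 0.01547126102002252], [-0.006584867593261426, -0.21024496956763458, -0.9776265607532786, 1.2021004588220832]], 45.23855228139528)]
scene rotator 0.71 [251.29  243.418] [0.64  0.117 0.115]
scene rotator 0.46 [368
[... 427 characters left out ...]
[0.452 0.389 0.06 ]
scene tip_box 0.93 [244.89  122.112] [ 0.445 -0.307  0.054]
top rotator 0.91 [218.522 166.195] [0.597 0.066 0.092]
top rotator 0.64 [389.12  210.893] [ 0.419 -0.339  0.056]
top tight_mark 0.82 [194.304 141.082] [0.661 0.114 0.125]
top nut_grip 0.74 [211.61  149.914] [0.621 0.073 0.157]
top nut_grip 0.64 [113.306 257.818] [0.424 0.377 0.004]
top nut_slot 0.52 [205.517 145.114] [0.636 0.086 0.154]
top latch_pivot 0.53 [213.094 148.416] [0.623 0.069 0.161]
top bottle 0.97 [378.01  141.389] [ 0.602 -0.35   0.061]
top beaker 0.78 [114.995 258.816] [0.412 0.348 0.086]
top beaker 0.39 [203.981 145.997] [0.636 0.09  0.149]
top tip_box 0.82 [389.888 211.584] [ 0.417 -0.34   0.057]
```

```bash
python3 - <<'E'
import cv2
import numpy as np
a=cv2.imread("pics/full_scene.png");b=cv2.imread("pics/full_top.png")
f=lambda im,x,y,r:cv2.resize(im[y-r:y+r,x-r:x+r],(400,400),interpolation=cv2.INTER_CUBIC)
cv2.imwrite("pics/b.png",np.hstack([f(a,247,225,40),f(b,208,148,40)]))
E
```

```text
(no output)
```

View pics/a.png

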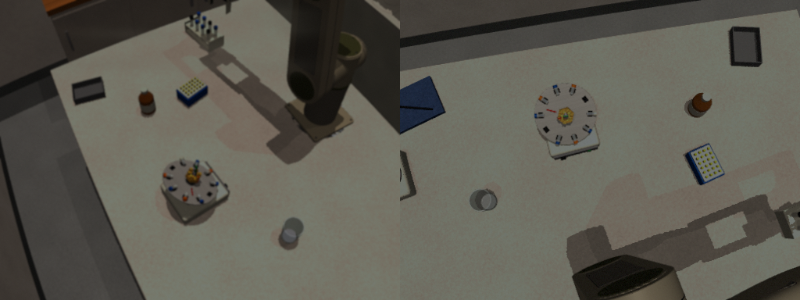

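View pics/b.png

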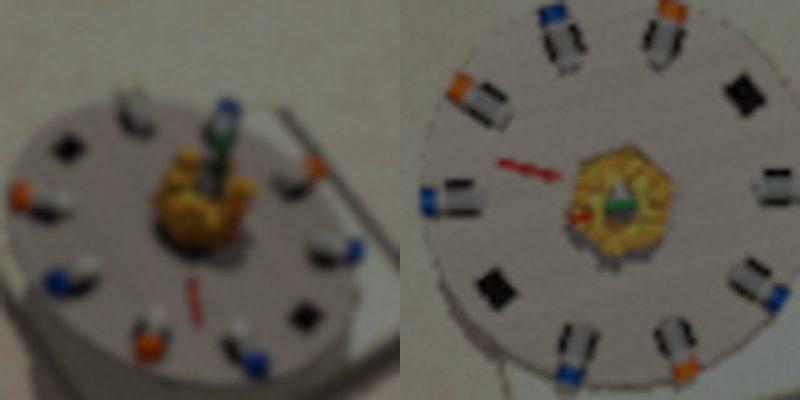

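The first picture shows the rotator near the scene image's centre, with the bottle, beaker and tip box well clear of it. In the top crop the nut is at about (620,205), its red line at (580,215) on the left, and the disc's red line at (530,168). The disc line is therefore roughly 30° clockwise of the nut's line. Next I'll fit the disc.

```bash
cat > fit.py <<'E'
from h import *
np.set_printoptions(precision=4,suppress=True)
def cloud(c,box):
    x0,y0,x1,y1=box; u,v=np.meshgrid(np.arange(x0,x1),np.arange(y0,y1)); z=c["range_z"][v,u].ravel()
    n=cv2.undistortPoints(np.stack([u.ravel(),v.ravel()],1).astype(float)[:,None],K(c),np.array(c["dist"],float))[:,0]
    E=np.array(c["extrinsics"]); P=np.c_[n,np.ones(len(n))]*z[:,None]
    return (P@E[:3,:3].T+E[:3,3])[z>0]
def disc(c,box):
    P=cloud(c,box); rng=np.random.default_rng(0); best=(0,)
    for _ in range(3000):
        a=P[rng.choice(len(P),3,False)]; n=np.cross(a[1]-a[0],a[2]-a[0]); l=np.linalg.norm(n)
        if l<1e-4: continue
        n/=l; n*=np.sign(n[2])
        if abs(np.arccos(n[2])-.45)>.12: continue
        k=np.abs((P-a[0])@n)<.003
        if k.sum()>best[0]: best=(k.sum(),k)
    Q=P[best[1]]; m=Q.mean(0); n=np.linalg.svd(Q-m)[2][2]; n*=np.sign(n[2])
    k=np.abs((P-m)@n)<.003; Q=P[k]; m=Q.mean(0); n=np.linalg.svd(Q-m,full_matrices=False)[2][2]; n*=np.sign(n[2])
    return P,Q,m,n
E
python3 - <<'E'
from fit import *
import pickle
out={}
for nme,box in(("scene",(190,190,310,290)),("top",(160,100,260,200))):
    c=env.capture(nme); P,Q,m,n=disc(c,box)
    lean=np.arctan2(n[1],n[0]); xh=np.array([np.cos(lean),np.sin(lean),0]); e2=np.cross(n,xh);e2/=np.linalg.norm(e2); e1=np.cross(e2,n)
    uv=np.c_[(Q-m)@e1,(Q-m)@e2]
    uv=uv[np.linalg.norm(uv-np.median(uv,0),axis=1)<.12]
    (cc,r)=cv2.minEnclosingCircle(uv.astype(np.float32))
    # robust: radial percentile fit
    from scipy.optimize import minimize
    f=lambda p:-(np.linalg.norm(uv-p,axis=1)<.098).sum()-0  # count inside nominal radius
    best=min(((f(np.array(cc)+[a,b]),a,b) for a in np.arange(-.012,.0121,.001) for b in np.arange(-.012,.0121,.001)))
    C=m+cc[0]*e1+cc[1]*e2
    print(nme,len(Q),"n",n,"tilt",np.arccos(n[2]),"lean az",lean,"C",C,"r",r,best)
    # points above plane = nut
    h=(P-C)@n; w=P-C-np.outer(h,n); k=(h>.036)&(h<.048)&(np.linalg.norm(w,axis=1)<.035)
    print(" castle pts",k.sum(),"h med",np.median(h[k]),"centre",C+w[k].mean(0), (w[k].mean(0)@e1,w[k].mean(0)@e2))
    c["C"]=C;c["n"]=n;out[nme]=c
pickle.dump(out,open("c0.pkl","wb"))
E
```

```text
scene 2162 n [-0.4353 -0.0386  0.8994] tilt 0.4523276668181108 lean az -3.053072513830451 C [0.6426 0.0746 0.1153] r 0.0991906076669693 (np.int64(-2059), np.float64(1.0408340855860843e-17), np.float64(-0.0009999999999999905))
 castle pts 139 h med 0.042696028978593314 centre [0.6454 0.0774 0.1168] (np.float64(-0.0034166732072882663), np.float64(-0.0025396731647108536))
top 3330 n [-0.4338 -0.04    0.9001] tilt 0.45072230697950916 lean az -3.049631661471691 C [0.6439 0.0747 0.1145] r 0.09788287431001663 (np.int64(-3330), np.float64(1.0408340855860843e-17), np.float64(1.0408340855860843e-17))
 castle pts 146 h med 0.04339560547311467 centre [0.6436 0.0746 0.1143] (np.float64(0.0003714836830828875), np.float64(-1.6980756384053068e-05))
```

```bash
cat > rect.py <<'E'
from h import *
C=np.array([.6436,.0746,.1147]); az=-3.051; T=.45
n=np.array([np.sin(T)*np.cos(az),np.sin(T)*np.sin(az),np.cos(T)])
u=np.array([-np.cos(T)*np.cos(az),-np.cos(T)*np.sin(az),np.sin(T)]); v=np.cross(n,u)
def rect(c,h,R=.07,N=400):
    g=np.linspace(-R,R,N); U,V=np.meshgrid(g,-g)
    P=C+h*n+U.reshape(-1,1)*u+V.reshape(-1,1)*v
    m=proj(c,P).reshape(N,N,2).astype(np.float32)
    return cv2.remap(c["color"][...,::-1].copy(),m[...,0],m[...,1],cv2.INTER_CUBIC)
def red(im,R,rmin,rmax):
    N=len(im); f=im.astype(float); s=f[...,2]-np.maximum(f[...,1]*1.0,f[...,0])
    g=np.linspace(-R,R,N); U,V=np.meshgrid(g,-g); r=np.hypot(U,V)
    k=(s>0.35*f[...,2])&(f[...,1]<.55*f[...,2])&(r>rmin)&(r<rmax)
    return k.sum(),np.arctan2((V*k).sum(),(U*k).sum()), (U[k].mean(),V[k].mean()) if k.any() else None
E
python3 - <<'E'
from rect import *
import pickle
o=pickle.load(open("c0.pkl","rb")); rows=[]
for nme in("top","scene"):
    c=o[nme]; a=rect(c,0.);b=rect(c,.044,.04)
    print(nme,"disc mark",red(a,.07,.028,.064),"nut",[red(rect(c,h,.04),.04,.008,.03) for h in(.03,.044)])
    rows.append(np.hstack([cv2.convertScaleAbs(x,alpha=1.7) for x in(a,b)]))
cv2.imwrite("pics/c.png",cv2.resize(np.vstack(rows),(600,600)))
E
```

```text
top disc mark (np.int64(846), np.float64(1.0584014675654152), (np.float64(0.022567707685288874), np.float64(0.04011986230351292))) nut [(np.int64(1170), np.float64(1.6857445041898393), (np.float64(-0.0022454426664952976), np.float64(0.01944827881669987))), (np.int64(1136), np.float64(1.5852704178273396), (np.float64(-0.0002726887641639299), np.float64(0.01883846941296904)))]
scene disc mark (np.int64(1663), np.float64(2.670408244003475), (np.float64(-0.020553955544302734), np.float64(0.010471352765557915))) nut [(np.int64(3448), np.float64(2.2265585824486265), (np.float64(-0.011907902005594032), np.float64(0.015478138501706701))), (np.int64(2564), np.float64(1.684913897528187), (np.float64(-0.0024029652915439916), np.float64(0.020965440121364257)))]
```

View pics/c.png

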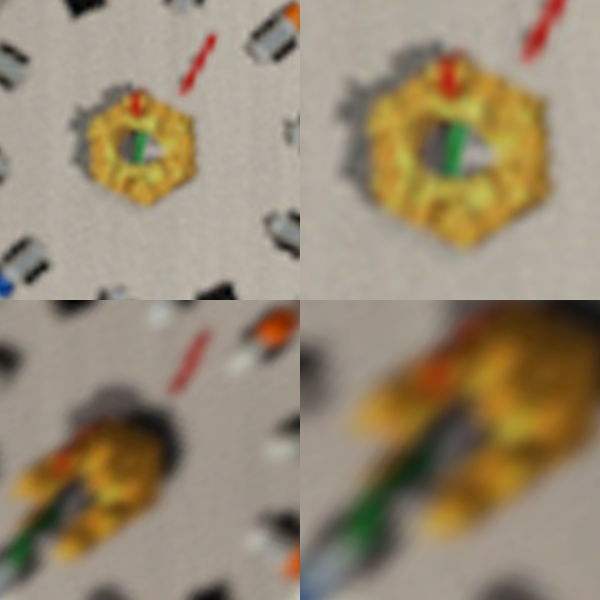

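Rectified top view: the disc line is at +1.058 rad and the nut line at +1.585 rad, so the nut starts at about -0.53. The green latch edge at (455,150) has its steel blade on the uphill side. Next I'll fit the spindle angle from the green pixels.

```bash
cat > latch.py <<'E'
from rect import *
S=8
def green(c,box):
    x0,y0,x1,y1=box; f=c["color"][y0:y1,x0:x1].astype(float)
    return np.clip(f[...,1]-np.maximum(f[...,0],f[...,2])*1.0,0,None).astype(np.float32)
def model(c,box,sp,fo,c0):
    a=c0-sp; x=np.cos(a)*u+np.sin(a)*v; y=np.cross(n,x); d=np.cos(fo)*n+np.sin(fo)*x; t=np.cross(y,d)
    Pv=C+.048*n; x0,y0,x1,y1=box; im=np.zeros(((y1-y0)*S,(x1-x0)*S),np.uint8)
    for w,l0,l1 in((.010,.0,.026),(.014,.021,.026)):
        P=[Pv+l*d+s*w/2*y+k*.0018*t for l in(l0,l1) for s in(-1,1) for k in(-1,1)]
        q=(proj(c,P)-[x0,y0]+.5)*S
        cv2.fillConvexPoly(im,cv2.convexHull(q.astype(np.int32)),255)
    im=cv2.GaussianBlur(im,(0,0),S*.6)
    return cv2.resize(im,(x1-x0,y1-y0),interpolation=cv2.INTER_AREA).astype(np.float32)
def boxof(c,r=14):
    p=proj(c,C+.06*n)[0].astype(int); return (p[0]-r,p[1]-r,p[0]+r,p[1]+r)
def score(c,G,box,sp,fo,c0):
    m=model(c,box,sp,fo,c0); r=3; res=cv2.matchTemplate(G,m[r:-r,r:-r],cv2.TM_CCOEFF_NORMED); i=np.unravel_index(res.argmax(),res.shape)
    return res.max(),(i[1]-r,i[0]-r)
E
cat > l1.py <<'E'
from latch import *
import sys
np.set_printoptions(precision=3,suppress=True,linewidth=160)
c0=.535; sps=np.arange(.1,1.01,.1); fos=np.arange(0,.26,.05); tot=0
for nme in("top","scene"):
    cs=[env.capture(nme) for _ in range(4)]; c=cs[0]; b=boxof(c); G=np.mean([green(k,b) for k in cs],0)
    A=np.array([[score(c,G,b,s,f,c0)[0] for s in sps] for f in fos]); tot=tot+A
    print(nme,G.max()); print(A)
    if nme=="top":
        U,V=[],[]
        g=rect(c,.072,.02,200).astype(float)
        for k in cs[1:]: g+=rect(k,.072,.02,200)
        w=np.clip(g[...,1]-np.maximum(g[...,0],g[...,2]),0,None); w[w<.3*w.max()]=0
        q=np.linspace(-.02,.02,200);X,Y=np.meshgrid(q,-q); mx,my=(w*X).sum()/w.sum(),(w*Y).sum()/w.sum()
        cov=np.cov(np.stack([X.ravel(),Y.ravel()]),aweights=w.ravel()); e,vv=np.linalg.eigh(cov); ang=np.arctan2(vv[1,1],vv[0,1])%np.pi
        print("PCA centre",mx,my,"sd",np.sqrt(e),"fold dir",ang-np.pi/2,"spindle",c0-(ang-np.pi/2))
print("sum");print(tot)
E
python3 l1.py
```

```text
top 39.5
[[0.754 0.779 0.813 0.841 0.86  0.876 0.872 0.868 0.864 0.837]
 [0.731 0.769 0.805 0.832 0.856 0.858 0.874 0.868 0.866 0.844]
 [0.73  0.788 0.852 0.894 0.923 0.948 0.952 0.942 0.919 0.883]
 [0.75  0.803 0.852 0.888 0.928 0.951 0.942 0.925 0.906 0.884]
 [0.798 0.836 0.854 0.854 0.868 0.886 0.903 0.885 0.862 0.845]
 [0.807 0.815 0.822 0.857 0.896 0.915 0.926 0.907 0.892 0.89 ]]
PCA centre 0.005328931155050227 -0.0005782193932853355 sd [0.001 0.004] fold dir -0.16006193539703983 spindle 0.6950619353970399
scene 26.0
[[0.699 0.7   0.701 0.71  0.714 0.719 0.721 0.723 0.721 0.718]
 [0.696 0.706 0.71  0.718 0.726 0.734 0.74  0.743 0.741 0.732]
 [0.687 0.695 0.698 0.709 0.715 0.716 0.73  0.724 0.729 0.732]
 [0.685 0.69  0.7   0.711 0.719 0.738 0.753 0.766 0.774 0.779]
 [0.698 0.705 0.721 0.731 0.741 0.751 0.761 0.774 0.78  0.779]
 [0.702 0.707 0.725 0.735 0.739 0.743 0.738 0.744 0.736 0.731]]
sum
[[1.453 1.479 1.514 1.551 1.574 1.595 1.593 1.591 1.585 1.555]
 [1.427 1.475 1.515 1.549 1.582 1.593 1.614 1.611 1.607 1.575]
 [1.417 1.483 1.55  1.603 1.638 1.664 1.682 1.666 1.648 1.615]
 [1.435 1.493 1.552 1.599 1.647 1.689 1.694 1.691 1.68  1.663]
 [1.496 1.541 1.575 1.585 1.608 1.638 1.663 1.66  1.642 1.624]
 [1.509 1.522 1.547 1.592 1.635 1.658 1.664 1.65  1.628 1.621]]
```

send_rows(series=[0.01,0.014,0.01,1,0.03,0.042,0.02,4,0.06,0.083,0.02,8,0.09,0.125,0.02,12,0.12,0.167,0.02,16,0.15,0.208,0.02,20,0.18,0.25,0.02,22.9,0.21,0.292,0.02,22.9,0.24,0.333,0.02,22.9,0.27,0.375,0.02,22.9,0.3,0.417,0.02,22.9,0.33,0.458,0.02,22.9,0.36,0.5,0.02,22.9,0.39,0.542,0.02,22.9,0.42,0.583,0.02,22.9,0.445,0.618,0.02,22.9,0.46,0.639,0.02,22.9,0.4685,0.6504,0.01,22.9,0.4685,0.6504,0.0,22.9,0.4685,0.6504,0.0,22.9], gripper=0.064)

```text
time_s: 3.5
eef_pos: [0.6297, 0.072, 0.2376]
orientation: [0.944, 0.331, -0.002, -0.0]
contact_force: [-0.4, -0.2, -0.8]
opening: 0.0641
```

send_rows(series=[0,0,-0.015,0,0,0,-0.035,0,0,0,-0.055,0,0,0,-0.07,0,0,0,-0.08,0,0,0,-0.086,0,0,0,-0.088,0,0,0,-0.088,0,0,0,-0.088,0])

```text
time_s: 4.4
eef_pos: [0.6319, 0.073, 0.1536]
orientation: [0.944, 0.331, 0.001, 0.0]
contact_force: [0.1, -0.1, 0.9]
opening: 0.0637
```

```bash
python3 - <<'E'
from h import *
from rect import C,n
ims=[]
for m in("scene","top"):
    c=env.capture(m); p=proj(c,C+.03*n)[0].astype(int); i=c["color"][p[1]-35:p[1]+35,p[0]-35:p[0]+35,::-1]; ims.append(cv2.convertScaleAbs(cv2.resize(i,(400,400),interpolation=cv2.INTER_CUBIC),alpha=1.7))
cv2.imwrite("pics/d.png",np.hstack(ims)); o=env.observe(); print(o["contact_force"],o["eef_pos"])
E
```

```text
[0.13621484 0.31018503 0.57650839] [0.63187189 0.07297752 0.15356731]
```

View pics/d.png

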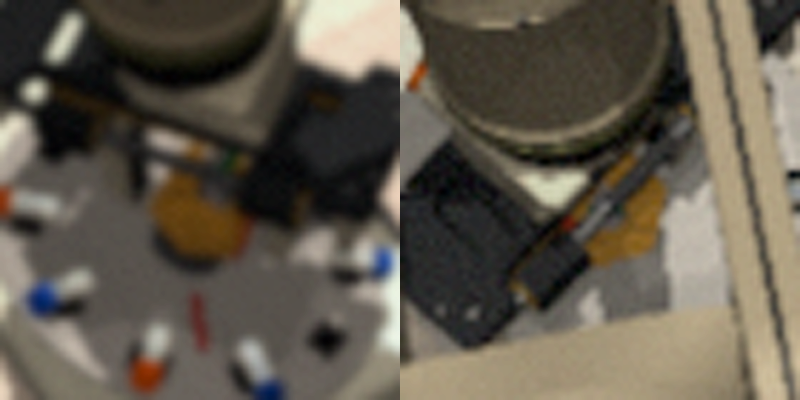

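The nut, at (200,215) in the scene crop, sits between the fingers and nothing is touching. I'll close the gripper on it.

send_rows(series=[0,0,0,0,0,0,0,0,0,0,0,0,0,0,0,0,0,0,0,0], gripper=0.03)

```text
time_s: 5.0
eef_pos: [0.6312, 0.0733, 0.1529]
orientation: [0.944, 0.331, -0.0, -0.0]
contact_force: [-2.7, 3.6, 4.2]
opening: 0.0477
```

send_rows(series=[0,0,0,-3,0,0,0,-7,0,0,0,-11,0,0,0,-15,0,0,0,-19,0,0,0,-23,0,0,0,-27,0,0,0,-31,0,0,0,-35,0,0,0,-38,0,0,0,-40,0,0,0,-40])

```text
time_s: 6.2
eef_pos: [0.6314, 0.0727, 0.1525]
orientation: [1.0, -0.012, 0.0, 0.0]
contact_force: [-0.1, -0.7, 0.3]
opening: 0.0467
```

send_rows(series=[0,0,0,-3,0,0,0,-7,0,0,0,-11,0,0,0,-15,0,0,0,-19,0,0,0,-23,0,0,0,-27,0,0,0,-30,0,0,0,-32,0,0,0,-32,0,0,0,-32])

```text
time_s: 7.3
eef_pos: [0.632, 0.072, 0.1514]
orientation: [0.958, -0.287, 0.001, 0.0]
contact_force: [5.8, -3.8, -8.3]
opening: 0.0474
```

send_rows(series=[0,0,0,0,0,0,0,0,0,0,0.01,0,0,0,0.03,0,0,0,0.06,0,0,0,0.09,0,0,-0.02,0.11,0,0,-0.06,0.12,0,0,-0.1,0.12,0,0,-0.14,0.12,0,0,-0.18,0.12,0,0,-0.21,0.12,0,0,-0.22,0.12,0], gripper=0.066)

```text
time_s: 8.6
eef_pos: [0.631, -0.1502, 0.2736]
orientation: [0.958, -0.288, 0.0, 0.0]
contact_force: [0.0, 0.8, -0.4]
opening: 0.0661
```

```bash
cat > look.py <<'E'
from rect import *
import sys
ims=[]
for m in("top","scene"):
    c=env.capture(m); 
    if m=="top": print("disc",red(rect(c,0.),.07,.028,.064)[:2],"nut",red(rect(c,.044,.04),.04,.008,.03)[:2])
    h=.044
    ims.append(cv2.convertScaleAbs(rect(c,h,.04),alpha=1.7) if m=="top" else None)
    if m=="scene":
        p=proj(c,C+.03*n)[0].astype(int); i=c["color"][p[1]-30:p[1]+30,p[0]-30:p[0]+30,::-1]; ims[-1]=cv2.convertScaleAbs(cv2.resize(i,(400,400),interpolation=cv2.INTER_CUBIC),alpha=1.7)
cv2.imwrite(f"pics/{sys.argv[1]}.png",np.hstack(ims))
E
python3 look.py e; python3 l1.py | grep PCA
```

```text
disc (np.int64(812), np.float64(1.0578216961775246)) nut (np.int64(1106), np.float64(0.4830827050797938))
PCA centre 0.005323408656446468 -0.0006311853368971468 sd [0.001 0.004] fold dir -0.15646871872086954 spindle 0.6914687187208696
```

View pics/e.png

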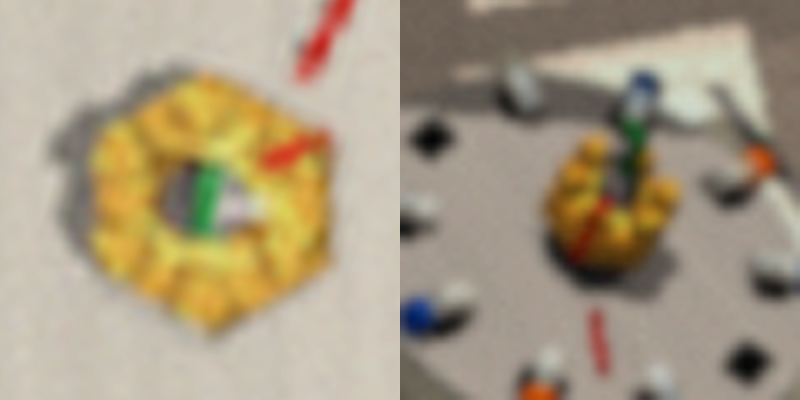

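Nut line is now at +0.483 rad, so the nut is at about +0.575, past tight. The latch folds towards -0.157 and slot A is at about -0.04, leaving roughly 0.12 rad to go. I'll regrip on the next flat pair.

send_rows(series=[0,0.015,0,4,0,0.04,0,12,0,0.075,0,20,0,0.11,0,28,0,0.145,0,36,0,0.175,0,44,0,0.2,0,52,0,0.215,0,60,0,0.22,-0.01,66,0,0.22,-0.03,68.3,0,0.22,-0.055,68.3,0,0.22,-0.08,68.3,0,0.22,-0.1,68.3,0,0.22,-0.113,68.3,0,0.22,-0.119,68.3,0,0.22,-0.12,68.3,0,0.22,-0.12,68.3])

```text
time_s: 10.8
eef_pos: [0.6319, 0.073, 0.1536]
orientation: [0.954, 0.3, 0.001, 0.0]
contact_force: [-0.7, 0.7, -0.2]
opening: 0.066
```

send_rows(series=[0,0,0,0,0,0,0,0,0,0,0,0,0,0,0,0,0,0,0,0,0,0,0,-2,0,0,0,-5,0,0,0,-8,0,0,0,-9.5,0,0,0,-9.5,0,0,0,-9.5], gripper=0.03)

```text
time_s: 11.9
eef_pos: [0.6321, 0.0735, 0.1529]
orientation: [0.975, 0.221, 0.001, -0.0]
contact_force: [4.4, 3.8, -0.7]
opening: 0.047
```

send_rows(series=[0,0,0,0,0,0,0,0,0,0,0.01,0,0,0,0.03,0,0,0,0.06,0,0,0,0.09,0,0,-0.02,0.11,0,0,-0.06,0.12,0,0,-0.1,0.12,0,0,-0.14,0.12,0,0,-0.18,0.12,0,0,-0.21,0.12,0,0,-0.22,0.12,0], gripper=0.066)

```text
time_s: 13.2
eef_pos: [0.6308, -0.1506, 0.2733]
orientation: [0.976, 0.219, -0.0, 0.001]
contact_force: [0.2, -0.1, -0.2]
opening: 0.066
```

```bash
python3 look.py f; python3 l1.py | grep PCA
```

```text
disc (np.int64(805), np.float64(1.0574953761081463)) nut (np.int64(1280), np.float64(0.35691241231623355))
PCA centre 0.0052908540464905495 -0.000663227543139635 sd [0.001 0.004] fold dir -0.16358988331298385 spindle 0.6985898833129839
```

View pics/f.png

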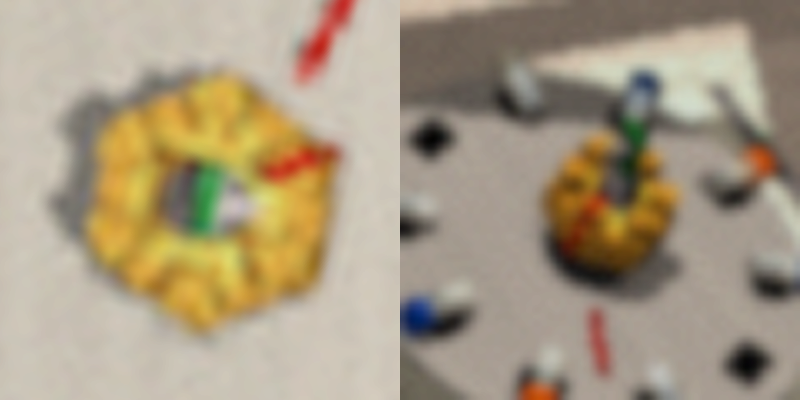

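Nut line is at +0.357, so slot A is at about -0.167 against a latch direction of about -0.16: aligned. Next I'll compute the closed-finger path that folds the latch.

```bash
cat > path.py <<'E'
from rect import *
np.set_printoptions(precision=4,suppress=True)
a=-.16; x=np.cos(a)*u+np.sin(a)*v; Pv=C+.048*n; xh=np.r_[x[:2]/np.linalg.norm(x[:2]),0]
def tcp(f,l=.021,half=.0075): return Pv+l*(np.cos(f)*n+np.sin(f)*x)-.002*(np.cos(f)*x-np.sin(f)*n)-half*xh+[0,0,.022]
if __name__=="__main__":
    o=env.observe(); b=np.array([.6315,-.1466,.273]); print(o["eef_pos"],o["time_s"],np.arctan2(xh[1],xh[0]))
    for f in (-.7,-.4,-.1,.2,.4,.6,.8,1.,1.2,1.3,1.4,1.5,1.6): print(f,tcp(f),tcp(f)-b,tcp(f)-tcp(-.7))
E
python3 path.py
```

```text
[ 0.6315 -0.146   0.2728] 13.7 -0.08674609311837932
-0.7 [0.5954 0.074  0.1868] [-0.0361  0.2206 -0.0862] [0. 0. 0.]
-0.4 [0.5983 0.0734 0.1923] [-0.0332  0.22   -0.0807] [ 0.0029 -0.0005  0.0056]
-0.1 [0.6027 0.0729 0.1968] [-0.0288  0.2195 -0.0762] [ 0.0073 -0.0011  0.01  ]
0.2 [0.6082 0.0724 0.1998] [-0.0233  0.219  -0.0732] [ 0.0129 -0.0016  0.013 ]
0.4 [0.6123 0.0721 0.2008] [-0.0192  0.2187 -0.0722] [ 0.0169 -0.0019  0.014 ]
0.6 [0.6165 0.0718 0.2009] [-0.015   0.2184 -0.0721] [ 0.0211 -0.0021  0.0142]
0.8 [0.6207 0.0717 0.2003] [-0.0108  0.2183 -0.0727] [ 0.0253 -0.0023  0.0135]
1.0 [0.6246 0.0716 0.1988] [-0.0069  0.2182 -0.0742] [ 0.0292 -0.0024  0.012 ]
1.2 [0.6282 0.0715 0.1965] [-0.0033  0.2181 -0.0765] [ 0.0328 -0.0024  0.0098]
1.3 [0.6298 0.0715 0.1952] [-0.0017  0.2181 -0.0778] [ 0.0344 -0.0024  0.0084]
1.4 [0.6312 0.0716 0.1937] [-0.0003  0.2182 -0.0793] [ 0.0359 -0.0024  0.0069]
1.5 [0.6325 0.0716 0.192 ] [ 0.001   0.2182 -0.081 ] [ 0.0372 -0.0024  0.0052]
1.6 [0.6337 0.0717 0.1902] [ 0.0022  0.2183 -0.0828] [ 0.0383 -0.0023  0.0035]
```

send_rows(series=[-0.01,0.015,0,-4,-0.03,0.04,0,-9,-0.05,0.075,0,-15,-0.0565,0.11,0,-21,-0.0565,0.145,0,-27,-0.0565,0.175,0,-30.3,-0.0565,0.2,0,-30.3,-0.0565,0.215,-0.01,-30.3,-0.0565,0.2195,-0.03,-30.3,-0.0565,0.2195,-0.055,-30.3,-0.0565,0.2195,-0.07,-30.3,-0.0565,0.2195,-0.076,-30.3,-0.0565,0.2195,-0.076,-30.3,-0.0565,0.2195,-0.076,-30.3], gripper=0.0)

```text
time_s: 15.1
eef_pos: [0.5754, 0.0721, 0.1976]
orientation: [0.999, -0.043, 0.001, -0.0]
contact_force: [0.4, 0.1, 0.1]
opening: 0.0008
```

```bash
python3 - <<'E'
from rect import *
c=env.capture("scene"); p=proj(c,C+.05*n)[0].astype(int); i=c["color"][p[1]-40:p[1]+30,p[0]-40:p[0]+40,::-1]
cv2.imwrite("pics/g.png",cv2.convertScaleAbs(cv2.resize(i,(560,490),interpolation=cv2.INTER_CUBIC),alpha=1.7)); print(env.observe()["time_s"])
E
```

```text
15.15
```

View pics/g.png

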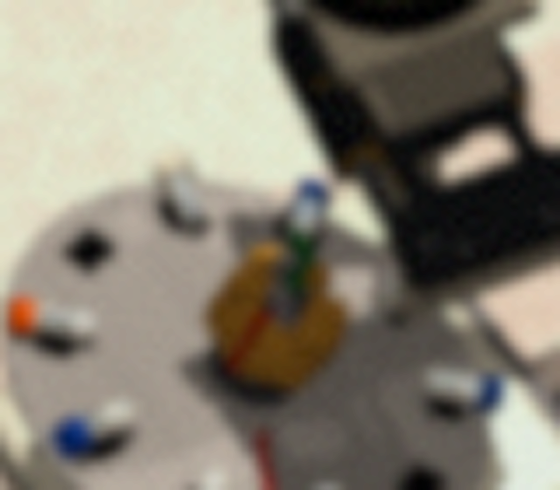

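send_rows(series=[0.008,0,0,0,0.018,0,0,0,0.025,0,0.001,0,0.029,0,0.002,0,0.0332,-0.0005,0.0028,0,0.0353,-0.0006,0.0034,0,0.0373,-0.0008,0.0038,0,0.0394,-0.001,0.0039,0,0.0415,-0.0011,0.0039,0,0.0436,-0.0012,0.0037,0,0.0457,-0.0012,0.0033,0,0.0477,-0.0013,0.0026,0,0.0496,-0.0013,0.0018,0,0.0496,-0.0013,0.0018,0])

```text
time_s: 16.55
eef_pos: [0.6248, 0.071, 0.1985]
orientation: [0.999, -0.042, 0.0, 0.0]
contact_force: [-1.2, 0.6, 0.2]
opening: 0.0008
```

```bash
python3 - <<'E'
from rect import *
c=env.capture("scene"); p=proj(c,C+.05*n)[0].astype(int); i=c["color"][p[1]-40:p[1]+30,p[0]-40:p[0]+40,::-1]
cv2.imwrite("pics/h.png",cv2.convertScaleAbs(cv2.resize(i,(560,490),interpolation=cv2.INTER_CUBIC),alpha=1.7)); print(env.observe()["contact_force"])
E
```

```text
[-0.83686624  0.52768863  0.11649262]
```

View pics/h.png

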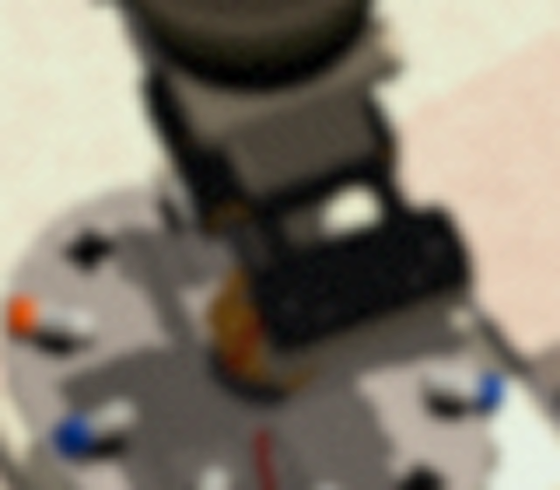

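The gripper hides the latch, but the 1.2 N of contact matches its friction, so it is being pushed. I'll continue in small steps.

send_rows(series=[0.001,0,-0.0005,0,0.0019,0,-0.001,0,0.0028,0,-0.0017,0,0.0036,0,-0.0023,0,0.0044,0,-0.003,0,0.0052,0,-0.0036,0,0.0052,0,-0.0036,0])

```text
time_s: 17.3
eef_pos: [0.6297, 0.0711, 0.1947]
orientation: [0.999, -0.042, -0.0, -0.0]
contact_force: [-0.9, 0.3, -0.3]
opening: 0.0008
```

send_rows(series=[0.0007,0,-0.0007,0,0.0014,0,-0.0015,0,0.0014,0,-0.0015,0])

```text
time_s: 17.6
eef_pos: [0.6311, 0.0712, 0.1932]
orientation: [0.999, -0.042, -0.0, -0.0]
contact_force: [-1.0, 0.6, 0.9]
opening: 0.0007
```

send_rows(series=[0.0006,0,-0.0008,0,0.0013,0,-0.0017,0,0.0013,0,-0.0017,0])

```text
time_s: 17.9
eef_pos: [0.6324, 0.0711, 0.1915]
orientation: [0.999, -0.042, 0.0, -0.0]
contact_force: [-0.8, -0.4, -0.2]
opening: 0.0003
```

send_rows(series=[0.0005,0,-0.0007,0,0.001,0,-0.0014,0,0.001,0,-0.0014,0])

```text
time_s: 18.2
eef_pos: [0.6334, 0.0711, 0.1902]
orientation: [0.999, -0.042, -0.0, -0.0]
contact_force: [-0.3, 0.1, 1.6]
opening: 0.0006
```

send_rows(series=[-0.002,0,0.003,0,-0.005,0,0.01,0,-0.01,0,0.03,0,-0.01,0,0.06,0,-0.01,-0.02,0.09,0,-0.01,-0.06,0.1,0,-0.01,-0.1,0.1,0,-0.01,-0.14,0.1,0,-0.01,-0.18,0.1,0,-0.01,-0.21,0.1,0,-0.01,-0.22,0.1,0])

```text
time_s: 19.3
eef_pos: [0.6229, -0.1521, 0.2909]
orientation: [0.999, -0.044, 0.0, 0.001]
contact_force: [0.2, -0.2, 0.3]
opening: 0.0005
```

```bash
python3 look.py i; cat > l2.py <<'E'
from latch import *
for nme in("top","scene"):
    cs=[env.capture(nme) for _ in range(3)]; c=cs[0]; p=proj(c,C+.05*n)[0].astype(int); b=(p[0]-15,p[1]-15,p[0]+15,p[1]+15); G=np.mean([green(k,b) for k in cs],0)
    print(nme,[(round(f,2),round(float(score(c,G,b,.695,f,.535)[0]),3),score(c,G,b,.695,f,.535)[1]) for f in np.arange(.9,1.71,.1)])
print(env.observe()["time_s"])
E
python3 l2.py
```

```text
disc (np.int64(818), np.float64(1.0575977448394505)) nut (np.int64(1267), np.float64(0.35732203808914437))
top [(np.float64(0.9), 0.884, (np.int64(0), np.int64(-3))), (np.float64(1.0), 0.916, (np.int64(0), np.int64(-2))), (np.float64(1.1), 0.933, (np.int64(0), np.int64(-2))), (np.float64(1.2), 0.947, (np.int64(0), np.int64(-1))), (np.float64(1.3), 0.961, (np.int64(0), np.int64(-1))), (np.float64(1.4), 0.96, (np.int64(0), np.int64(-1))), (np.float64(1.5), 0.956, (np.int64(0), np.int64(-1))), (np.float64(1.6), 0.955, (np.int64(0), np.int64(-1))), (np.float64(1.7), 0.954, (np.int64(0), np.int64(0)))]
scene [(np.float64(0.9), 0.564, (np.int64(0), np.int64(2))), (np.float64(1.0), 0.62, (np.int64(0), np.int64(2))), (np.float64(1.1), 0.699, (np.int64(-1), np.int64(2))), (np.float64(1.2), 0.768, (np.int64(0), np.int64(1))), (np.float64(1.3), 0.839, (np.int64(0), np.int64(1))), (np.float64(1.4), 0.866, (np.int64(0), np.int64(1))), (np.float64(1.5), 0.864, (np.int64(1), np.int64(0))), (np.float64(1.6), 0.898, (np.int64(1), np.int64(0))), (np.float64(1.7), 0.898, (np.int64(1), np.int64(0)))]
19.7
```

View pics/i.png

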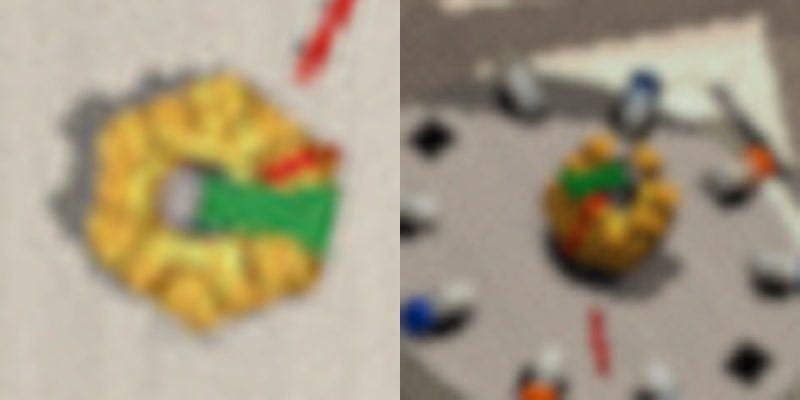

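The latch is down: green runs from (200,205) to (330,222) in the rectified crop, over slot A, and the nut hasn't moved. The fitted fold angle is uncertain (1.4 to 1.65), so I'll press again gently to confirm it's on its stop.

send_rows(series=[0,0.015,0,0,0,0.045,0,0,0,0.085,0,0,0,0.125,0,0,0,0.165,0,0,0,0.195,0,0,0,0.215,-0.01,0,0,0.22,-0.035,0,0,0.22,-0.06,0,0.004,0.22,-0.08,0,0.008,0.22,-0.09,0,0.01,0.22,-0.096,0,0.01,0.22,-0.0985,0,0.01,0.22,-0.1,0,0.01,0.22,-0.1005,0,0.01,0.22,-0.1005,0])

```text
time_s: 21.3
eef_pos: [0.6338, 0.0711, 0.1907]
orientation: [0.999, -0.042, 0.001, -0.0]
contact_force: [0.2, 0.4, 0.6]
opening: 0.0007
```

send_rows(series=[0,0,-0.0006,0,0,0,-0.0006,0])

```text
time_s: 21.5
eef_pos: [0.6338, 0.0711, 0.1902]
orientation: [0.999, -0.042, 0.001, -0.0]
contact_force: [0.3, 0.8, 4.3]
opening: 0.0007
```

send_rows(series=[0,0,-0.0006,0,0,0,-0.0006,0])

```text
time_s: 21.7
eef_pos: [0.634, 0.0711, 0.19]
orientation: [0.999, -0.042, 0.001, -0.0]
contact_force: [-1.7, 0.0, 7.3]
opening: 0.0008
```

Force climbs steeply over under a millimetre (0.6, 4.3, then 7.3 N), so the latch is on its springy stop. I'll lift off and check once more.

send_rows(series=[0,0,0.002,0,-0.005,0,0.01,0,-0.01,0,0.03,0,-0.01,0,0.06,0,-0.01,-0.02,0.09,0,-0.01,-0.06,0.1,0,-0.01,-0.1,0.1,0,-0.01,-0.14,0.1,0,-0.01,-0.18,0.1,0,-0.01,-0.21,0.1,0,-0.01,-0.22,0.1,0,-0.01,-0.22,0.1,0])

```text
time_s: 22.9
eef_pos: [0.6229, -0.1501, 0.2884]
orientation: [0.999, -0.044, -0.0, -0.0]
contact_force: [0.7, 0.2, -0.2]
opening: 0.0006
```

```bash
python3 look.py j; python3 l2.py; python3 -c "
from station import env
from h import *
c=env.capture('top')
for t in ('bottle','beaker','tip_box'): k=env.mark_of(t,c)[0]; print(t,k['p'],np.array(k['xy'])*[512,384])
env.job_done()"
```

```text
disc (np.int64(815), np.float64(1.0579388115853168)) nut (np.int64(1282), np.float64(0.3552779284968759))
top [(np.float64(0.9), 0.885, (np.int64(0), np.int64(-3))), (np.float64(1.0), 0.916, (np.int64(0), np.int64(-2))), (np.float64(1.1), 0.934, (np.int64(0), np.int64(-2))), (np.float64(1.2), 0.947, (np.int64(0), np.int64(-1))), (np.float64(1.3), 0.961, (np.int64(0), np.int64(-1))), (np.float64(1.4), 0.96, (np.int64(0), np.int64(-1))), (np.float64(1.5), 0.956, (np.int64(0), np.int64(-1))), (np.float64(1.6), 0.956, (np.int64(0), np.int64(-1))), (np.float64(1.7), 0.954, (np.int64(0), np.int64(0)))]
scene [(np.float64(0.9), 0.561, (np.int64(0), np.int64(2))), (np.float64(1.0), 0.617, (np.int64(0), np.int64(2))), (np.float64(1.1), 0.7, (np.int64(-1), np.int64(2))), (np.float64(1.2), 0.765, (np.int64(0), np.int64(1))), (np.float64(1.3), 0.838, (np.int64(0), np.int64(1))), (np.float64(1.4), 0.866, (np.int64(0), np.int64(1))), (np.float64(1.5), 0.864, (np.int64(1), np.int64(0))), (np.float64(1.6), 0.899, (np.int64(1), np.int64(0))), (np.float64(1.7), 0.899, (np.int64(1), np.int64(0)))]
23.3
bottle 0.93 [378.2144 140.5056]
beaker 0.64 [113.8176 260.3136]Traceback (most recent call last):
  File "<string>", line 5, in <module>
    for t in ('bottle','beaker','tip_box'): k=env.mark_of(t,c)[0]; print(t,k['p'],np.array(k['xy'])*[512,384])
                                              ~~~~~~~~~~~~~~~~^^^
IndexError: list index out of range
```

```bash
python3 -c "
from station import env
c=env.capture('scene'); print([(k['p'],k['xy'][0]*512,k['xy'][1]*384) for k in env.mark_of('tip_box',c)[:1]])
print(env.job_done())"
```

```text
[(0.62, 246.9888, 120.88320000000002)]
the job is handed in; nothing more can be done
None
```

I tightened the nut past the red line to slot A, folded the latch down into that slot and handed the job in at about 23 s. No verdict is reported, so the result rests on my own checks.

- **Nut:** I turned it from about -0.53 to about +0.70 rad in two grips. In the last picture slot A is within about 0.01 rad of the latch's fold direction, with a measuring error of roughly 0.05 rad. It did not move while the latch was folded.
- **Latch:** I folded it with closed fingers. A second gentle press met a springy stop, with the reading at the end of each step rising 0.6, 4.3 and then 7.3 N over less than 1 mm. No reading exceeded that, against the 15 N limit. The arm then moved clear.
- **Bystanders:** The bottle and beaker show within about 2 pixels of where they started in the top view. The tip box was missed there in the last check, but it shows within about 2.5 pixels of its start in the scene view.
- **Weak check:** The two cameras disagreed on the final fold angle. The scene view fitted best at 1.6 to 1.7 rad, while the top view was nearly flat from 1.3 to 1.7. The force at the stop is the firmer evidence that the latch is fully down.

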